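# Set the tape dispenser to long strips and feed one

### The job

With the fingertips, push the red lever of the tape dispenser from off past its first click (short) all the way to the end stop (long). Only after that, press the green feed key fully down and let it come back up. Just push: do not pinch the lever, and leave the loose things round the dispenser where they stand.

Things in the scene. Friction and masses are not known exactly. Their poses are not given: they have to be found in the camera images.
- dispenser: Tape dispenser bolted to the bench: blue box with grey deck, 280x280 mm, deck 80 mm above the bench. Origin: centre of its underside; x from its front (tape mouth, robot's side) to its back, where a brown tape roll stands in a cradle (182 mm above the bench, 30 to 130 mm behind the origin, within 52 mm to either side); y to the left seen from the front, z up.
- length_lever (a joint): Angle of the red lever, rad; hinge along the dispenser's x. 0 = off, leaning 0.55 from vertical to its -y (green key's side); 0.55 = short, first click, upright; 1.10 = long, end stop, leaning 0.55 to its +y. A spring detent holds it at these three and pulls it into the nearest; the humps between lie near 0.28 and 0.83 and take 6 to 10 N near the tip.
- lever_pivot (a point): Point on the lever's hinge axis, fixed in the dispenser: 55 mm in front of the origin (dispenser x = -0.055), 40 mm left of it (y = 0.040), 92 mm above the bench. Two small bearing blocks, 20 mm high and 26 mm along y, stand on the deck beside it.
- lever_tip (a point): Middle of the top end of the red lever blade, 82 mm from the hinge axis; moves with the lever. The blade is 12 mm thick in the direction it swings, 26 mm wide along the dispenser's x, and red from 22 to 82 mm from the hinge axis.
- feed_key (a joint): Travel of the green feed key, in m: 0 = up, 0.006 = fully down. It sinks straight down and springs back; fully down takes 5 N.
- feed_key_top (a point): Centre of the top of the green round feed key (34 mm across) on the deck, 80 mm in front of the dispenser's origin and 95 mm to its right (dispenser x = -0.080, y = -0.095).
- stamp: Hand stamp with a wooden handle and black foot, 28x50x69 mm; loose, to be left alone. Origin at the centre of its underside.
- cream_roll: Cream tape roll lying flat, 100x100x50 mm; loose, to be left alone. Origin at the centre of its underside.
- marker: White and blue marker pen, lying on the bench, 17x141x17 mm; loose, to be left alone. Origin at the centre of its underside.
- label_roll: White label roll lying flat, 84x84x62 mm; loose, to be left alone. Origin at the centre of its underside.
- glue: Red-capped white glue stick standing upright, 27x27x92 mm; loose, to be left alone. Origin at the centre of its underside.

How it is judged (in metres and radians):
On the way, in this order (a step that is already met when the one before it is completed fails the run):
1. the lever is at its end stop (long) (value of joint length_lever above 1 rad), for 0.2 s.
2. the feed key is pressed fully down with the lever at long (value of joint feed_key above 0.0045 m and value of joint length_lever above 1 rad), for 0.05 s.
At the end, for the whole second after the job is handed in: The lever rests at the end stop (above 1.0 of 1.10 rad), the feed key has been pressed at least 4.5 of 6 mm with the lever there and is back up (under 1.5 mm), and the loose things stand within 30 mm of where they stood (value of joint length_lever above 1 rad and value of joint feed_key below 0.0015 m and not (distance of stamp from where it was at the start of the episode above 0.03 m) and not (distance of cream_roll from where it was at the start of the episode above 0.03 m) and not (distance of marker from where it was at the start of the episode above 0.03 m) and not (distance of label_roll from where it was at the start of the episode above 0.03 m) and not (distance of glue from where it was at the start of the episode above 0.03 m)); the robot touches nothing.
It fails at once if the feed key is pressed before the lever is at long (value of joint feed_key above 0.003 m and value of joint length_lever below 0.95 rad).
It fails at once if the lever is pinched (fingers press on both sides of its blade at once) (contact force between the fingers and length_lever_c2 above 1 N and contact force between the fingers and length_lever_c3 above 1 N).
It fails at once if a loose thing is lifted, carried or pushed away (more than 30 mm) (distance of any of stamp, cream_roll, marker, label_roll, glue from where it was at the start of the episode above 0.03 m).
It also fails if it takes over 38 s, if anything falls off the work surface, if the arm or the gripper's body presses on something with over 40 N, if the wrist force passes 120 N, or if a joint passes its speed limit or range.

### The arm

A 6-joint arm with a two-finger parallel gripper is mounted at the origin on a cart in front of the work surface, level with it; the furniture and walls round the work are solid. World frame = base frame: x ahead of the robot, y to its left, z up, the work surface at z = 0. Lengths are in m, angles in degrees, forces in N, time in s.
With the tool pointing down it reaches from about 0.3 to 0.95 m from the base axis. Payload 3.1 kg.
Tool frame: the origin (TCP) lies on the mounting face of the last link; the fingertips stand 173 mm ahead of it and the grasp point (between the pads) lies 155 mm ahead of it; z points along the fingers, y is the line along which they close (so a half turn about z gives the same grasp; the last joint's range is limited). The gripper opens to 85 mm and grips with 20 to 120 N. Pads are 22 mm wide; open, the fingers measure 114 mm over their backs; the gripper's body (76 mm by 85 mm) begins 54 mm behind the grasp point. The pads swing forward as they close: fully open they stand 13 mm farther back than shut.
Start: joints at [63.214, 17.653, 93.61, -0, 68.738, -3.994], TCP at [0.242, 0.576, 0.405] pointing down, gripper open.
Joint ranges: [-175.34, 175.34], [-45.06, 112.39], [2.9, 150.54], [-68.45, 248.45], [3.09, 151.38], [-168.51, 168.51]. Speed limits (degrees/s): [159.86, 159.86, 180, 180, 180, 180].

### API

Orientations are given as [roll, pitch, yaw] about the fixed x, y, z axes, in that order (R = Rz(yaw) Ry(pitch) Rx(roll)).
In Python, from cell import state, snapshot, calibration, finish_job gives the robot as it stands.
- The arm moves only by the tool arm_command, never from a script. Its arguments are lists of equal length, an entry for each row: "delta_rot": the turn, a rotation vector about the tool's x, y, z in degrees, a list of three; "dp": the shift along the tool's x, y, z in m, a list of three; "claw": the finger opening in m, from 0 to 0.0854. In form: {"delta_rot": [[rx, ry, rz], ...], "dp": [[x, y, z], ...], "claw": [claw, ...]}. A call has 1 to 8 rows; each row is the pose to reach, as a shift and turn from the pose commanded when the call began, along the tool's axes at that moment; what a row does not reach only later rows make up. A row lasts 1/10 s, in which the tool goes at most 50 mm and 8.59 degrees, less where a joint would pass 70% of its speed; a pose out of reach is approached as far as the arm can. A call with a gripper value outside its range is refused whole. The fingers move at their own pace and stop on an object; "newtons" is the grip in N (left out, the last holds). Time passes only in rows, so rows that repeat a pose let the fingers close. It gives the time, the measured TCP pose, the force, the opening and the grip force at its end, in the units of the state.
- state(): the state, without advancing time (a new reading comes with each control period).
- snapshot(name): name is "scene" or "top" or "wrist"; returns (picture, depth): 420x560x3 uint8, red, green, blue; 420x560 float32, m along the optical axis (not along the pixel's ray), 0 where there is no reading.
- calibration(name): a dict with "intrinsics" (3x3 intrinsics, pixels), "k1" (the pictures are not rectified: a ray, as slopes to the right and down, at radius r is drawn at 1 + k1 r^2 times it, then the intrinsics apply), "R" (3x3) and "t" (3): a world point X has camera coordinates R X + t. Camera axes: x right, y down, z forward; pixel columns grow to the right and rows downward; lengths in m; the calibration is good to about 2 mm. A picture is of the moment at which its call begins: read the wrist's pose just before it. calibration takes no time and is no camera call; for the wrist camera it gives the pose at the moment of the call.
- finish_job(): hands the job in; it is judged then, once.
The state is a dict: "t": time; "qpos": joint angles; "joint_velocities": joint speeds; "joint_efforts": joint torques, N m; "ee_pos": TCP position; "tool_rot": TCP orientation; "ft_force": force on the tool from outside, world axes, zero at the start; "wrist_torque": the same for the moment, N m; "width": finger opening in m; "grasp_force": force on a finger pad.
Only numpy, scipy, OpenCV 4.12 (cv2) and the standard library are available. Lean on these libraries where they do the work, as an engineer would, in place of code of your own. Each camera call takes 0.05 s, during which the arm holds its last target. There are 200 camera calls.

## Working session

There is one attempt and no reset: what is moved stays moved. The work goes in short steps, Python scripts to look and compute and a tool call to move; the robot and the scene stay as the last step left them, time stands still between calls to the robot, and variables do not carry over. Pictures are saved under pics/ and viewed, at most 10 in all, crops included, and the job is handed in when it is done.

Besides the shell and the picture viewer there is one more tool, called after ">>>" by a JSON object that holds its "op" and its "data", one argument or row to a line. arm_command: Moves the arm, as the interface text tells. Its arguments: {"type":"object","properties":{"delta_rot":{"type":"array","items":{"type":"array","items":{"type":"number"}}},"dp":{"type":"array","items":{"type":"array","items":{"type":"number"}}},"claw":{"type":"array","items":{"type":"number"}},"newtons":{"type":"number"}},"required":["delta_rot","dp","claw"]}

```bash
mkdir -p pics; ls
cat > h.py <<'E'
import numpy as np,cv2
from cell import state,snapshot,calibration,finish_job
def pix2w(u,v,z,c):
    K=np.array(c["intrinsics"]);R=np.array(c["R"]);t=np.array(c["t"])
    d=np.array([(u-K[0,2])/K[0,0],(v-K[1,2])/K[1,1]]);s=d.copy()
    for _ in range(20): s=d/(1+c["k1"]*(s@s))
    return R.T@(np.array([s[0]*z,s[1]*z,z])-t)
def onplane(u,v,h,c):
    a=pix2w(u,v,1.,c);o=pix2w(u,v,0.,c);k=(h-o[2])/(a[2]-o[2]);return o+k*(a-o)
E
python3 - <<'E'
from h import *
for n in("top","scene"):
    p,d=snapshot(n);cv2.imwrite(f"pics/{n}.png",cv2.cvtColor(p,cv2.COLOR_RGB2BGR));np.save(n+"_d.npy",d);np.save(n+"_p.npy",p)
print(state())
E
```

```text
pics
{'t': 0.1, 'qpos': array([ 6.32114532e+01,  1.77010629e+01,  9.36829928e+01,  1.88422881e-03,
        6.87378492e+01, -3.99445262e+00]), 'joint_velocities': array([-0.0378139 , -0.2090812 , -0.1025348 ,  0.01337566,  0.02167394,
        0.01768005]), 'joint_efforts': array([-5.68862163e-05, -4.16411304e+01, -2.77642787e+01, -1.05935408e-04,
        4.06794017e-03, -4.24251346e-05]), 'ee_pos': array([0.24199293, 0.57582913, 0.40353835]), 'tool_rot': array([-1.79878513e+02, -1.02421326e-02,  1.57205210e+02]), 'ft_force': array([-0.07530211, -0.34852711,  0.09183401]), 'wrist_torque': array([ 0.05381542, -0.00440532,  0.01465308]), 'grasp_force': 0.0, 'width': 0.08545014732507611}
```

View pics/top.png

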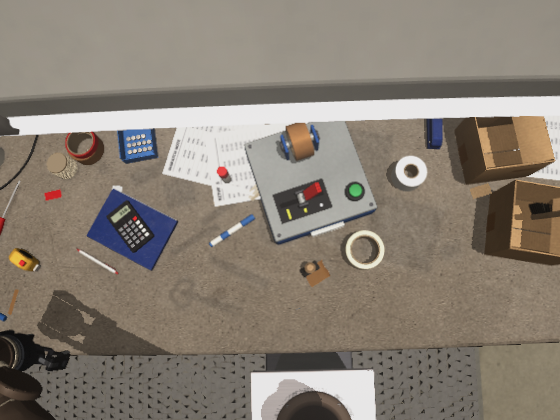

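View pics/scene.png

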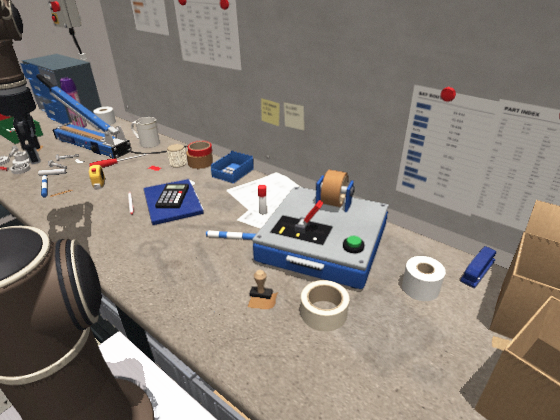

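The top view shows the dispenser turned by about 20°, with its front edge running from (276,240) to (374,207). The green key is at (355,190) and the red lever at (312,191), leaning towards the key. The glue stick is at (222,174), the cream roll at (365,250), the stamp at (315,270), the marker at (232,231) and the label roll at (411,171).

Run:
```python
from h import *
p=np.load("top_p.npy");d=np.load("top_d.npy");c=calibration("top")
im=cv2.cvtColor(p,cv2.COLOR_RGB2BGR)
cv2.imwrite("pics/crop.png",cv2.resize(im[110:260,225:405],None,fx=4,fy=4,interpolation=cv2.INTER_CUBIC))
hsv=cv2.cvtColor(p,cv2.COLOR_RGB2HSV).astype(int)
H,S,V=hsv[...,0],hsv[...,1],hsv[...,2]
def cen(m,n):
    v,u=np.nonzero(m);print(n,len(u),u.mean(),v.mean(),np.median(d[v,u]));P=np.array([pix2w(a,b,d[b,a],c) for a,b in zip(u,v)]);print(np.median(P,0),P.min(0),P.max(0));return u.mean(),v.mean()
roi=np.zeros(H.shape,bool);roi[120:245,240:380]=1
u,v=cen(roi&(H>45)&(H<85)&(S>100),"key");key=onplane(u,v,.088,c);print("key",key)
cen(roi&((H<6)|(H>172))&(S>150)&(V>90),"lever")
# deck plane
pts=[]
for b in range(125,245,1):
  for a in range(240,380,1):
    if d[b,a]>0:
      X=pix2w(a,b,d[b,a],c)
      if abs(X[2]-.08)<.006: pts.append(X[:2])
pts=np.float32(pts);r=cv2.minAreaRect(pts);print(r,len(pts)); print(cv2.boxPoints(r))
```

```text
key 138 355.0217391304348 189.95652173913044 1.1938787
[ 0.60051529 -0.12132644  0.10126591] [ 0.58569134 -0.1377991   0.08955147] [ 0.61779674 -0.10604056  0.10568181]
key [ 0.6038191  -0.12307931  0.088     ]
lever 191 312.0994764397906 190.46596858638745 1.1529261
[ 0.59342824 -0.01181232  0.14531541] [ 0.57794757 -0.03656118  0.078762  ] [0.63013171 0.00989491 0.16873424]
((0.6504056453704834, -0.007332891225814819), (0.2745000720024109, 0.2767085134983063), 16.86566734313965) 8749
[[ 0.4789185   0.08525024]
 [ 0.55919963 -0.1795564 ]
 [ 0.8218928  -0.09991602]
 [ 0.74161166  0.16489062]]
```

View pics/crop.png

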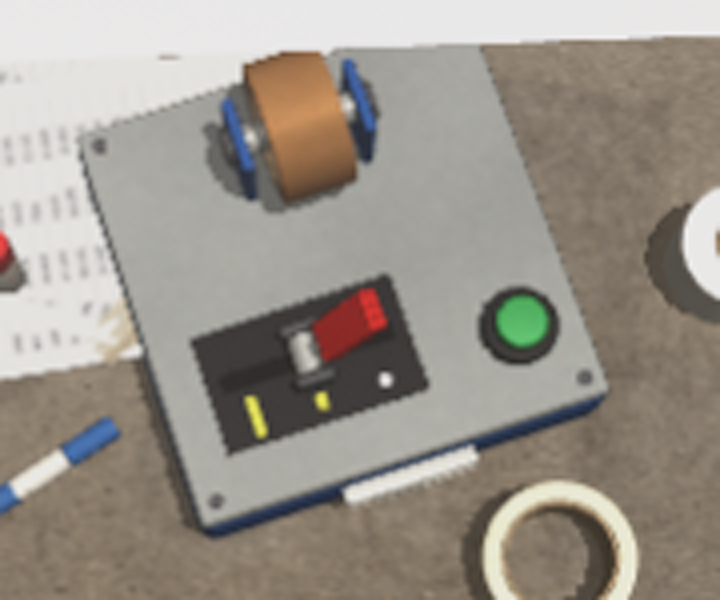

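>>> {"op": "arm_command", "data": {
  "delta_rot": [
    [0, 0, 4],
    [0, 0, 8],
    [0, 0, 12],
    [0, 0, 16],
    [0, 0, 20],
    [0, 0, 24],
    [0, 0, 28],
    [0, 0, 32]
  ],
  "dp": [
    [-0.036, -0.028, 0],
    [-0.072, -0.056, 0],
    [-0.108, -0.084, 0],
    [-0.144, -0.112, 0],
    [-0.18, -0.14, 0],
    [-0.216, -0.168, 0],
    [-0.252, -0.196, 0],
    [-0.288, -0.224, 0]
  ],
  "claw": [0, 0, 0, 0, 0, 0, 0, 0]
}}

```text
t: 0.9
ee_pos: [0.4212, 0.2563, 0.4044]
tool_rot: [-180.0, -0.0, 125.1]
ft_force: [0.9, 0.1, -0.6]
width: 0.0001
grasp_force: 0.0
```

```bash
cat >> h.py <<'E'
from scipy.spatial.transform import Rotation as Ro
YAW=np.radians(16.9);O=np.array([.6504,-.0073])
def go(lx,ly,z):
    s=state();R=Ro.from_euler('xyz',s["tool_rot"],degrees=True)
    c,q=np.cos(YAW),np.sin(YAW);D=np.array([[c,-q,0],[q,c,0],[0,0,1]])
    X=np.array([*(O+D[:2,:2]@[lx,ly]),z])
    T=Ro.from_matrix(np.column_stack([D@[0,-1,0]*-1*-1,D@[1,0,0],[0,0,-1]]))
    if np.linalg.det(np.column_stack([D@[0,-1,0],D@[1,0,0],[0,0,-1]]))<0: T=Ro.from_matrix(np.column_stack([D@[0,1,0],D@[1,0,0],[0,0,-1]]))
    np.set_printoptions(precision=4,suppress=True)
    p=s["ee_pos"]; L=D.T@(p-[*O,0])
    print("t",s["t"],"local",L,"F",s["ft_force"],"w",s["width"],"q",s["qpos"]);print("dp",R.inv().apply(X-p),"rot",(R.inv()*T).as_rotvec(degrees=True))
E
python3 -c "
from h import *
go(-.055,-.045,.4035)"
```

```text
Traceback (most recent call last):
  File "h.py", line 16, in go
    T=Ro.from_matrix(np.column_stack([D@[0,-1,0]*-1*-1,D@[1,0,0],[0,0,-1]]))
  File "scipy/spatial/transform/_rotation.pyx", line 1143, in scipy.spatial.transform._rotation.Rotation.from_matrix
ValueError: Non-positive determinant (left-handed or null coordinate frame) in rotation matrix 0: [[ 0.29070219  0.95681358  0.        ]
 [-0.95681358  0.29070219  0.        ]
 [ 0.          0.         -1.        ]].
```

```bash
sed -i '/T=Ro.from_matrix(np.column_stack(\[D@\[0,-1,0\]\*/d; s/^    if np.linalg.det.*$/    T=Ro.from_matrix(np.column_stack([D@[0,1,0],D@[1,0,0],[0,0,-1]]))/' h.py
python3 -c "
from h import *
go(-.055,-.045,.4035)"
```

```text
t 0.9 local [-0.1427  0.3189  0.4044] F [ 0.8624  0.0651 -0.6025] w 0.00013766604557642454 q [ 26.2611   2.9732 111.002    0.0011  66.0455  -8.7964]
dp [-0.3731 -0.0301  0.0009] rot [-0.0208 -0.0009 18.157 ]
```

>>> {"op": "arm_command", "data": {
  "delta_rot": [
    [0, 0, 3],
    [0, 0, 6],
    [0, 0, 9],
    [0, 0, 12],
    [0, 0, 15],
    [0, 0, 18.2],
    [0, 0, 18.2],
    [0, 0, 18.2]
  ],
  "dp": [
    [-0.047, -0.004, 0],
    [-0.094, -0.008, 0],
    [-0.14, -0.012, 0],
    [-0.187, -0.015, 0],
    [-0.234, -0.019, 0],
    [-0.28, -0.023, 0],
    [-0.327, -0.026, 0],
    [-0.373, -0.03, 0.0]
  ],
  "claw": [0, 0, 0, 0, 0, 0, 0, 0]
}}

```text
t: 1.7
ee_pos: [0.612, -0.0658, 0.4041]
tool_rot: [-180.0, -0.0, 107.0]
ft_force: [0.9, 0.6, 0.4]
width: 0.0002
grasp_force: 0.0
```

Run:
```python
from h import *
go(-.055,-.045,.308)
p,d=snapshot("wrist");cv2.imwrite("pics/w1.png",cv2.cvtColor(p,cv2.COLOR_RGB2BGR))
```

```text
t 1.7 local [-0.0538 -0.0448  0.4041] F [0.9277 0.5543 0.4258] w 0.0002070838953224094 q [-10.1939  16.6562  94.9676   0.0123  68.4193 -27.1828]
dp [-0.0002 -0.0012  0.0961] rot [-0.0331 -0.0299  0.0843]
```

View pics/w1.png

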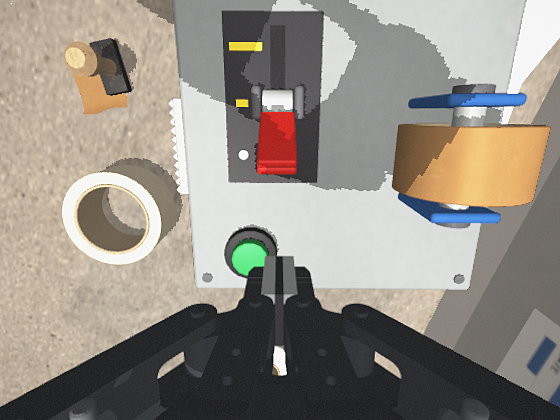

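The wrist view shows the closed fingertips at (280,265). They are in line with the red lever, whose tip is at (277,165), and clear of it on the key's side.

>>> {"op": "arm_command", "data": {
  "delta_rot": [
    [0, 0, 0],
    [0, 0, 0],
    [0, 0, 0],
    [0, 0, 0],
    [0, 0, 0],
    [0, 0, 0]
  ],
  "dp": [
    [0, -0.001, 0.03],
    [0, -0.001, 0.06],
    [0, -0.001, 0.085],
    [0, -0.001, 0.096],
    [0.008, -0.001, 0.096],
    [0.016, -0.001, 0.096]
  ],
  "claw": [0, 0, 0, 0, 0, 0]
}}

```text
t: 2.35
ee_pos: [0.606, -0.0484, 0.3094]
tool_rot: [179.9, 0.0, 107.0]
ft_force: [0.6, 0.0, 1.1]
width: 0.0001
grasp_force: 0.0
```

```bash
python3 -c "
from h import *
go(-.055,.0484,.308)"
```

```text
t 2.35 local [-0.0544 -0.0264  0.3094] F [0.6074 0.0283 1.0868] w 8.801309435323372e-05 q [ -8.6705  21.7153 100.1207   0.0159  58.1137 -25.6699]
dp [ 0.0748 -0.0005  0.0014] rot [0.0512 0.0095 0.0909]
```

>>> {"op": "arm_command", "data": {
  "delta_rot": [
    [0, 0, 0],
    [0, 0, 0],
    [0, 0, 0],
    [0, 0, 0],
    [0, 0, 0],
    [0, 0, 0],
    [0, 0, 0],
    [0, 0, 0]
  ],
  "dp": [
    [0.008, 0, 0],
    [0.016, 0, 0],
    [0.024, 0, 0],
    [0.032, 0, 0],
    [0.04, 0, 0],
    [0.047, 0, 0],
    [0.053, 0, 0],
    [0.058, 0, 0]
  ],
  "claw": [0, 0, 0, 0, 0, 0, 0, 0]
}}

```text
t: 3.15
ee_pos: [0.5894, 0.0053, 0.3096]
tool_rot: [179.9, 0.4, 107.2]
ft_force: [2.7, -11.3, 1.2]
width: 0.0001
grasp_force: 5.3
```

>>> {"op": "arm_command", "data": {
  "delta_rot": [
    [0, 0, 0],
    [0, 0, 0],
    [0, 0, 0],
    [0, 0, 0],
    [0, 0, 0]
  ],
  "dp": [
    [0.005, 0, 0],
    [0.01, 0, 0],
    [0.014, 0, 0],
    [0.017, 0, 0],
    [0.017, 0, 0]
  ],
  "claw": [0, 0, 0, 0, 0]
}}

```text
t: 3.65
ee_pos: [0.5837, 0.0228, 0.3085]
tool_rot: [-180.0, 0.1, 107.1]
ft_force: [-0.3, -3.3, -1.0]
width: -0.0001
grasp_force: 1.3
```

Run:
```python
from h import *
go(-.055,.0484,.308)
p,d=snapshot("wrist");q,d=snapshot("scene")
cv2.imwrite("pics/w2.png",cv2.cvtColor(np.hstack([cv2.resize(p,(400,300)),cv2.resize(q[150:300,200:400],(400,300))]),cv2.COLOR_RGB2BGR))
```

```text
t 3.65 local [-0.0551  0.0482  0.3085] F [-0.2793 -3.3365 -1.0382] w -0.0001466230957940557 q [ -2.0076  19.4196 103.4487  -0.1039  57.1463 -19.0324]
dp [0.0002 0.0001 0.0005] rot [-0.0422  0.0778  0.1812]
```

View pics/w2.png

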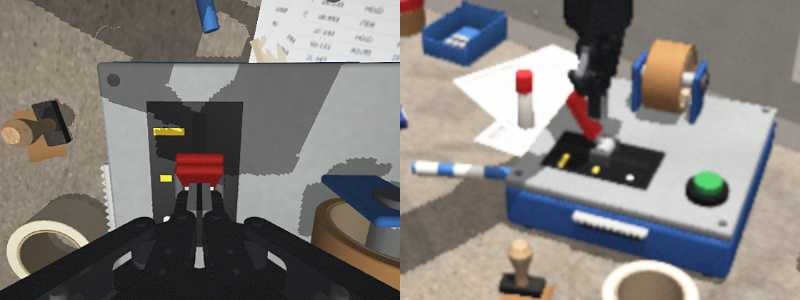

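The lever now leans to the far side (tip at (200,165) on the left, (575,100) on the right). I'll push a few millimetres more to be sure it has reached the end stop.

>>> {"op": "arm_command", "data": {
  "delta_rot": [
    [0, 0, 0],
    [0, 0, 0],
    [0, 0, 0],
    [0, 0, 0]
  ],
  "dp": [
    [0.002, 0, 0],
    [0.004, 0, 0],
    [0.006, 0, 0],
    [0.006, 0, 0]
  ],
  "claw": [0, 0, 0, 0]
}}

```text
t: 4.15
ee_pos: [0.5831, 0.0251, 0.3092]
tool_rot: [180.0, 0.6, 107.1]
ft_force: [2.2, -14.9, -1.1]
width: -0.0001
grasp_force: 6.2
```

The force climbs to 15 N with hardly any movement, so the lever is at its end stop. Next I back off and go over the key.

>>> {"op": "arm_command", "data": {
  "delta_rot": [
    [0, 0, 0],
    [0, 0, 0],
    [0, 0, 0],
    [0, 0, 0],
    [0, 0, 0],
    [0, 0, 0],
    [0, 0, 0],
    [0, 0, 0]
  ],
  "dp": [
    [-0.015, 0, 0],
    [-0.04, 0, -0.005],
    [-0.065, -0.005, -0.005],
    [-0.09, -0.012, -0.005],
    [-0.115, -0.018, -0.005],
    [-0.135, -0.025, -0.005],
    [-0.149, -0.025, -0.005],
    [-0.149, -0.025, -0.005]
  ],
  "claw": [0, 0, 0, 0, 0, 0, 0, 0]
}}

```text
t: 4.95
ee_pos: [0.6023, -0.1226, 0.3138]
tool_rot: [179.9, -0.0, 106.9]
ft_force: [0.3, 0.3, -0.2]
width: 0.0002
grasp_force: 0.0
```

Run:
```python
from h import *
go(-.08,-.095,.273)
p,d=snapshot("wrist");q,d=snapshot("scene")
cv2.imwrite("pics/w3.png",cv2.cvtColor(np.hstack([cv2.resize(p,(400,300)),cv2.resize(q[150:300,200:400],(400,300))]),cv2.COLOR_RGB2BGR))
```

```text
t 4.95 local [-0.0795 -0.0963  0.3138] F [ 0.3181  0.2821 -0.1636] w 0.00017288277787597993 q [-15.5742  22.08    99.0216   0.0719  58.851  -32.4706]
dp [ 0.0013 -0.0006  0.0408] rot [ 0.073  -0.0265 -0.0408]
```

View pics/w3.png

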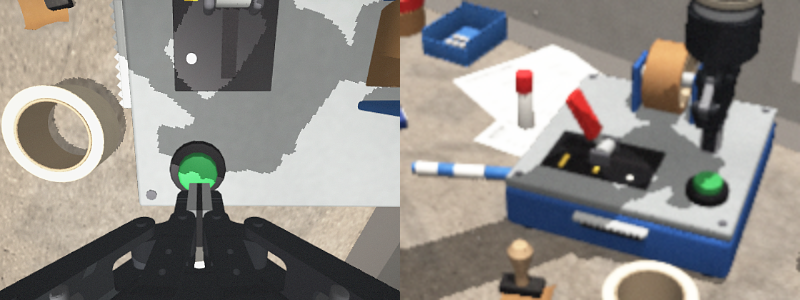

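The lever stays at long (right picture, tip at (575,95)), and the fingertips are over the green key at (200,180). Now I press it.

>>> {"op": "arm_command", "data": {
  "delta_rot": [
    [0, 0, 0],
    [0, 0, 0],
    [0, 0, 0],
    [0, 0, 0],
    [0, 0, 0]
  ],
  "dp": [
    [0.001, -0.001, 0.015],
    [0.001, -0.001, 0.03],
    [0.001, -0.001, 0.036],
    [0.001, -0.001, 0.04],
    [0.001, -0.001, 0.04]
  ],
  "claw": [0, 0, 0, 0, 0]
}}

```text
t: 5.55
ee_pos: [0.6, -0.12, 0.2727]
tool_rot: [-179.9, -0.1, 107.0]
ft_force: [-1.5, -0.2, 3.1]
width: 0.0001
grasp_force: 1.4
```

>>> {"op": "arm_command", "data": {
  "delta_rot": [
    [0, 0, 0],
    [0, 0, 0],
    [0, 0, 0]
  ],
  "dp": [
    [0, 0, 0.002],
    [0, 0, 0.004],
    [0, 0, 0.004]
  ],
  "claw": [0, 0, 0]
}}

```text
t: 5.85
ee_pos: [0.6008, -0.1206, 0.2702]
tool_rot: [179.9, 0.0, 107.0]
ft_force: [-1.9, 1.5, 3.3]
width: 0.0002
grasp_force: 2.2
```

>>> {"op": "arm_command", "data": {
  "delta_rot": [
    [0, 0, 0],
    [0, 0, 0],
    [0, 0, 0],
    [0, 0, 0]
  ],
  "dp": [
    [0, 0, 0.002],
    [0, 0, 0.004],
    [0, 0, 0.006],
    [0, 0, 0.006]
  ],
  "claw": [0, 0, 0, 0]
}}

```text
t: 6.25
ee_pos: [0.6012, -0.1206, 0.2691]
tool_rot: [180.0, -0.0, 107.0]
ft_force: [-10.2, 4.1, 27.3]
width: -0.0002
grasp_force: 13.4
```

The force reached 27 N and the key is bottomed out. I release it and move clear, straight up.

>>> {"op": "arm_command", "data": {
  "delta_rot": [
    [0, 0, 0],
    [0, 0, 0],
    [0, 0, 0],
    [0, 0, 0],
    [0, 0, 0],
    [0, 0, 0]
  ],
  "dp": [
    [0, 0, -0.02],
    [0, 0, -0.05],
    [0, 0, -0.09],
    [0, 0, -0.13],
    [0, 0, -0.13],
    [0, 0, -0.13]
  ],
  "claw": [0, 0, 0, 0, 0, 0]
}}

```text
t: 6.85
ee_pos: [0.6011, -0.121, 0.3952]
tool_rot: [179.8, 0.2, 107.0]
ft_force: [-0.9, -0.3, -0.1]
width: -0.0004
grasp_force: 0.0
```

Run:
```python
from h import *
print(state()["ee_pos"],state()["ft_force"])
q,d=snapshot("scene")
cv2.imwrite("pics/w4.png",cv2.cvtColor(q,cv2.COLOR_RGB2BGR))
```

```text
[ 0.60108165 -0.12101683  0.39519685] [-0.87272952 -0.2596234  -0.13201525]
```

View pics/w4.png

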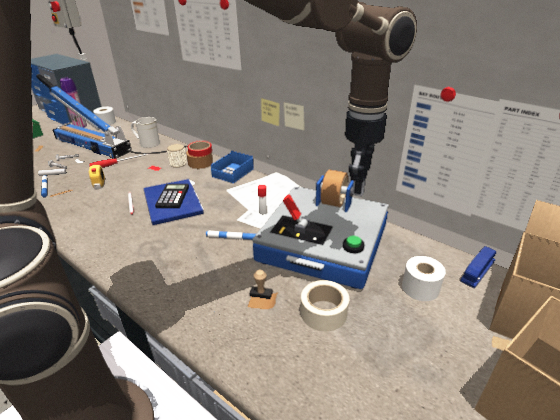

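The lever rests at long (tip at (288,200)), the key at (354,242) is back up, the loose things have not moved, and the arm is clear.

```bash
python3 -c "
from h import *
print(finish_job())"
```

```text
the job is handed in; nothing more can be done
None
```

I pushed the lever to its end stop (long), then pressed the feed key fully down and let it come back up; the loose things stayed in place, and the job is handed in at about 7 s, with no verdict returned.

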